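# Close a test cartridge and present it to the scanner

## Task

One test cartridge in the rack has just been filled and its lid still stands open: press that lid fully shut while the cartridge sits in the rack, then lift the cartridge straight out, keeping it upright all the way so that the sample does not spill. Hold it level and still in the air with its bar-code label squarely facing the window of the scanner in the stand, level with and centred on the window and about 10 cm away from it, and finish while still holding it there. Do not bump the scanner, and leave the other two cartridges, the mouse and the sample jar as they are.

Things in the scene. Friction and masses are not known exactly. Their poses are not given: they have to be found in the camera images.
- cart_mid (a point): Centre, half-way up, of the filled cartridge (its lid stands open): an upright white block, 38 mm along own x, 34 mm along own y, 74 mm tall with lid shut (underside 37 mm below this point), 50 to 90 g. Own x points out of the label face, z up, y across the two bare sides (good to grip). Foot 40 x 36 mm, 10 mm high. A thin clear tube sticks out 20 mm from the rear (-x), 4 mm thick, a little above mid height.
- cart_label (a point): Centre of the bar-code label (28 x 32 mm, white paper with black bars) on the cartridge's front face, 19.5 mm from cart_mid along own +x; axes as cart_mid.
- cart_lid (a joint): Opening angle of the cartridge's lid (rad): 0 is fully shut, it starts between 0.5 and 1.0 and stays where it is left (light hinge friction, about 0.3 N at the free edge moves it; no spring, no catch).
- lid_edge (a point): Middle of the upper free edge of that lid, a white plate 36 x 34 x 8 mm (x, y, thick) with a 5 mm thumb tab. Hinged along the cartridge's top rear edge (17 mm behind and 29 mm above cart_mid); the free edge is on the label side and swings up. A fingertip that comes from the rear side and sweeps it forward and down turns it shut, flat on the cartridge; pushing straight down on the edge of a steep lid can jam.
- rack: Fixed grey rack, a block 235 x 62 x 26 mm; origin under its centre, on the table. Three pockets at own x -75, 0 and +75 mm, 20 mm deep (floor 6 mm above the table), about 1.5 mm play round a cartridge's foot. Three cartridges stand in it, axes parallel to the rack's, labels towards the rack's +x. Which pocket holds the filled one varies.
- scan_window (a point): Centre of the window of the white pistol-shaped scanner held by its head in a fixed gooseneck stand, 150 mm above the table. Own x points level straight out of the window, the way it looks; z up. The head is 70 mm wide, 54 mm high and reaches 120 mm back; the stand's round base (radius 55 mm) is centred 160 mm behind the window.
- scanner: The scanner with its stand, one fixed piece; origin on the table under the middle of the stand's round base; own x is the way the scanner looks.
- cart: The filled cartridge again, origin at the centre of its underside; axes as cart_mid.
- spare_a_mid (a point): Centre (37 mm up) of another cartridge in the rack, of the same shape, its lid already shut. To be left alone.
- spare_b_mid (a point): Centre (37 mm up) of the third cartridge in the rack, lid already shut. To be left alone.
- mouse_mid (a point): Centre of a dark computer mouse, 104 x 58 x 34 mm, on a round blue mouse pad (radius 95 mm, 3 mm thick). To be left alone.
- jar_mid (a point): Centre (31 mm up) of a capped sample jar, 48 mm across and 62 mm tall, on the table. To be left alone.
There are look-alikes about, which are no part of the job. Of the things shaped like the rack, the grey one is meant.

How it is judged:
On the way, in this order (a step that is already met when the one before it is completed fails the run):
1. the lid is fully shut while the cartridge sits in the rack (value of joint cart_lid below 0.06 rad and z of cart in the frame of rack below 0.01 m), for 0.2 s.
2. the cartridge is lifted clear of the rack, upright, in the fingers alone (z of cart in the frame of rack above 0.03 m and contact force between cart and rack below 0.05 N and contact force between cart and the fingers above 1 N and angle between cart's own z axis and vertical below 0.2 rad), for 0.2 s.
At the end, for the whole second after the job is handed in: Held in the fingers alone, lid shut (under 0.06 rad), level within 0.12 rad, still (under 20 mm/s), clear of rack and scanner, label 60 to 140 mm before the scanner window, within 20 mm of its centre sideways and in height, facing it within 0.26 rad (value of joint cart_lid below 0.06 rad and x of cart_label in the frame of scan_window between 0.06 and 0.14 m and y of cart_label in the frame of scan_window between -0.02 and 0.02 m and z of cart_label in the frame of scan_window between -0.02 and 0.02 m and x of scan_window in the frame of cart_label above 0.05 m and angle between the x axis of cart_label and the x axis of scan_window, either way round below 0.26 rad and angle between cart's own z axis and vertical below 0.12 rad and linear speed of cart below 0.02 m/s and angular speed of cart below 0.15 rad/s and contact force between cart and the fingers above 1 N and contact force between cart and scanner below 0.05 N and contact force between cart and rack below 0.05 N and height (world z) of cart above 0.08 m); the arm keeps its last pose, push and grip.
It fails at once if the cartridge is tipped more than 0.35 rad (20 degrees) (angle between cart's own z axis and vertical above 0.35 rad).
It fails at once if the scanner or its stand is bumped with more than 4 N (contact force between scanner and anything else above 4 N).
It fails at once if another cartridge is shifted by more than 10 mm or tipped (distance of any of spare_a_mid, spare_b_mid from where it was at the start of the episode above 0.01 m or angle between any of spare_a_mid, spare_b_mid's own z axis and vertical above 0.25 rad).
It fails at once if the mouse or the sample jar is shifted by more than 20 mm (distance of any of mouse_mid, jar_mid from where it was at the start of the episode above 0.02 m).
It also fails if it takes over 54 s, if anything falls off the work surface, if the arm or the gripper's body presses on something with over 40 N, if the wrist force passes 120 N, or if a joint passes its speed limit or range.

## Robot

A 6-joint arm with a two-finger parallel gripper is mounted at the origin on the work surface. World frame = base frame: x ahead of the robot, y to its left, z up, the work surface at z = 0. Lengths are in m, angles in rad, forces in N, time in s.
With the tool pointing down it reaches from about 0.375 to 0.9 m from the base axis. Payload 3.1 kg.
Tool frame: the origin (TCP) lies between the finger pads; the fingertips stand 19 mm ahead of it and the grasp point (between the pads) is the TCP; x points along the fingers, z is the direction in which the jaws open and shut, and the axes are right-handed (so a half turn about x gives the same grasp; the last joint's range is limited). The gripper opens to 87 mm and grips with 3 to 60 N. Pads are 19 mm wide; open, the fingers measure 117 mm over their backs; the gripper's body (75 mm by 190 mm) begins 51 mm behind the grasp point.
Start: joints at [1.02, 0.527, 1.433, -0, 1.181, -0.178], TCP at [0.227, 0.582, 0.242] pointing down, gripper open.
Joint ranges: [-3.08, 3.08], [-0.75, 2.2], [0.22, 2.44], [-1.43, 4.57], [0, 2.65], [-2.85, 2.85]. Speed limits (rad/s): [2.79, 2.79, 3.14, 3.14, 3.14, 3.14].

## Interface

Orientations are given as a unit quaternion [w, x, y, z].
In Python, from station import sensors, imaging, hand_in gives the robot as it stands. The module is installed in compiled form; this text tells all that it offers.
- The arm moves only by the tool move_arm, never from a script. Its argument "deltas" is a list that holds one entry, the list of rows, each a list of 7 numbers: the shift along the tool's x, y, z in m, then the turn, a rotation vector about the tool's x, y, z in degrees, then the opening, from -1 (shut) to 1 (fully open), so that 0 is half open. In form: [[[dx, dy, dz, rx, ry, rz, hand], ...]]. A call has 1 to 12 rows; each row is the pose to reach, as a shift and turn from the pose commanded when the call began, along the tool's axes at that moment; what a row does not reach only later rows make up. A row lasts 1/8 s, in which the tool goes at most 62.5 mm and 10.7 degrees, less where a joint would pass 70% of its speed; a pose out of reach is approached as far as the arm can. A call with a gripper value outside its range is refused whole. The fingers move at their own pace and stop on an object; "newtons" is the grip in N (left out, the last holds). Time passes only in rows, so rows that repeat a pose let the fingers close. It gives the time, the measured TCP pose, the force and the opening at its end, in the units of the state.
- sensors.get_obs(): the state, without advancing time (a new reading comes with each control period).
- imaging.camera(name): name is "scene" or "top" or "wrist"; returns the picture (384x512x3 uint8, red, green, blue); there is no depth.
- imaging.camera_params(name): a dict with "intrinsics" (3x3 intrinsics, pixels), "distortion" ([k1, k2, p1, p2, k3] as OpenCV has them; the pictures are not rectified), "eye" and "rotation" of the camera in the world; the wrist camera has in their place "tool_from_camera" (4x4, takes a point from camera to tool coordinates, whose origin is the TCP and whose axes are the tool frame's). Camera axes: x right, y down, z forward; pixel columns grow to the right and rows downward; lengths in m; the calibration is good to about 2 mm. A picture is of the moment at which its call begins: read the wrist's pose just before it. camera_params takes no time and is no camera call.
- hand_in(): hands the job in, once; it reports no verdict.
The state is a dict: "clock": time; "joints": joint angles; "qvel": joint speeds; "joint_efforts": joint torques, N m; "position": TCP position; "orientation": TCP orientation; "ft_force": force on the tool from outside, world axes, zero at the start; "ft_torque": the same for the moment, N m; "grip_width": finger opening in m.
Only numpy, scipy, OpenCV 4.12 (cv2) and the standard library are available. Lean on these libraries where they do the work, as an engineer would, in place of code of your own. Each camera call takes 0.05 s, during which the arm holds its last target. There are 200 camera calls.

## Working session

There is one attempt and no reset: what is moved stays moved. The work goes in short steps, Python scripts to look and compute and a tool call to move; the robot and the scene stay as the last step left them, time stands still between calls to the robot, and variables do not carry over. Pictures are saved under pics/ and viewed, about 8 in all and at most 12, crops included, and the job is handed in when it is done.

Besides the shell and the picture viewer there is one more tool, called as name([rows], argument=value, ...), one row to a line, values as JSON. move_arm: Moves the arm, as the interface text tells. Its arguments: {"type":"object","properties":{"deltas":{"type":"array","items":{"type":"array","items":{"type":"array","items":{"type":"number"}}}},"newtons":{"type":"number"}},"required":["deltas"]}

```bash
mkdir -p pics
cat > h.py <<'E'
import numpy as np, cv2
from station import sensors, imaging
from scipy.spatial.transform import Rotation as R
def cam(name):
    p=imaging.camera_params(name); K=np.array(p['intrinsics']);D=np.array(p['distortion'],float)
    if 'eye' in p: return K,D,np.array(p['eye']),np.array(p['rotation'])
    o=sensors.get_obs();q=o['orientation'];T=np.eye(4);T[:3,:3]=R.from_quat([q[1],q[2],q[3],q[0]]).as_matrix();T[:3,3]=o['position']
    M=T@np.array(p['tool_from_camera']); return K,D,M[:3,3],M[:3,:3]
def ray(c,uv):
    K,D,e,Ro=c; x=cv2.undistortPoints(np.array(uv,float).reshape(-1,1,2),K,D).reshape(-1,2)
    return (Ro@np.c_[x,np.ones(len(x))].T).T
def plane(c,uv,z):
    d=ray(c,uv); return c[2]+d*((z-c[2][2])/d[:,2])[:,None]
def tri(c1,u1,c2,u2):
    d1=ray(c1,[u1])[0];d2=ray(c2,[u2])[0]
    s=np.linalg.lstsq(np.c_[d1,-d2],c2[2]-c1[2],rcond=None)[0]
    a=c1[2]+s[0]*d1;b=c2[2]+s[1]*d2; return (a+b)/2,np.linalg.norm(a-b)
def proj(c,P):
    K,D,e,Ro=c; rv=cv2.Rodrigues(Ro.T)[0]; return cv2.projectPoints(np.array(P,float).reshape(-1,1,3),rv,-Ro.T@e,K,D)[0].reshape(-1,2)
E
python3 - <<'E'
from h import *
for n in ('scene','top'):
    im=imaging.camera(n); cv2.imwrite(f'pics/{n}0.png',cv2.resize(im[:,:,::-1],(800,600),interpolation=cv2.INTER_CUBIC)); np.save(n+'0.npy',im)
    c=cam(n);print(n,c[0].round(1).tolist(),c[1],c[2],c[3].round(3).tolist())
print(sensors.get_obs())
E
```

```text
scene [[415.0, 0.0, 253.9], [0.0, 415.0, 188.3], [0.0, 0.0, 1.0]] [-0.04807278  0.          0.          0.          0.        ] [ 0.87438338 -0.46784036  1.01130011] [-0.281, 0.898, 0.326, -0.096]
top [[486.1, 0.0, 251.8], [0.0, 486.1, 188.1], [0.0, 0.0, 1.0]] [-0.08647579  0.          0.          0.          0.        ] [0.20238234 0.03397613 1.42093754] [0.075, -0.696, 0.71, -0.079]
{'clock': 0.1, 'joints': array([ 1.02048524e+00,  5.28362323e-01,  1.43377793e+00,  4.03062680e-05,
        1.18139985e+00, -1.78504064e-01]), 'qvel': array([-0.00065097, -0.0021066 , -0.00414009,  0.00103967,  0.00025788,
       -0.00166845]), 'joint_efforts': array([-3.60052099e-04, -4.40982378e+01, -1.77147746e+01,  6.34287670e-02,
        5.34261460e-02, -4.73513376e-05]), 'position': array([0.22669618, 0.58176969, 0.24067494]), 'orientation': array([ 0.58317109, -0.39923223,  0.58443868,  0.39869353]), 'ft_force': array([ 0.25075791, -0.33124324,  0.43831215]), 'ft_torque': array([ 0.01570351, -0.03160073,  0.01945276]), 'grip_width': 0.08688216633703331}
```

View pics/scene0.png

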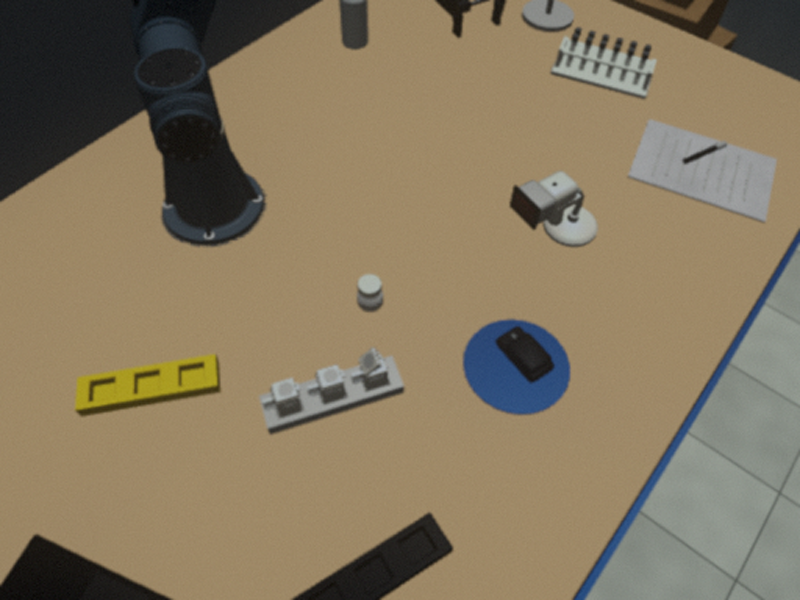

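View pics/top0.png

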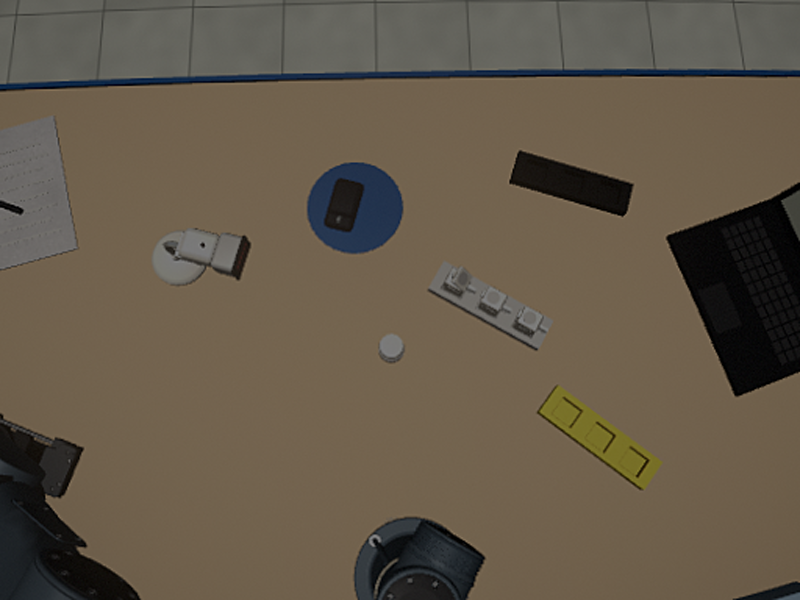

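The pictures show the grey rack at (490,305) in top, the open cartridge in its left pocket at (457,280) with tubes pointing right. The scanner base is at (180,258) with its window near (245,257), the jar at (391,348) and the mouse at (343,205).

```bash
python3 - <<'E'
s=open('h.py').read()
s=s.replace("np.array(p['rotation'])","R.from_quat(np.roll(p['rotation'],-1)).as_matrix()")
open('h.py','w').write(s)
E
python3 - <<'E'
from h import *
t=cam('top');sc=cam('scene');k=.64
print(t[3].round(2).tolist())
im=np.load('top0.npy');hsv=cv2.cvtColor(im,cv2.COLOR_RGB2HSV)
# rack grey
m=((hsv[...,1]<70)&(hsv[...,2]>55)).astype(np.uint8)
for name,(x0,y0,x1,y1) in dict(rack=(410,245,570,360),scan=(140,220,260,300),jar=(370,325,412,372)).items():
    q=np.zeros_like(m);a=[int(v*k) for v in (x0,y0,x1,y1)];q[a[1]:a[3],a[0]:a[2]]=m[a[1]:a[3],a[0]:a[2]]
    c=max(cv2.findContours(q,0,2)[0],key=cv2.contourArea);r=cv2.minAreaRect(c);b=cv2.boxPoints(r)
    z=dict(rack=.026,scan=.1,jar=.062)[name]
    P=plane(t,b,z); print(name,cv2.contourArea(c),r,P.round(3).tolist(),P.mean(0).round(3))
def pt(*uv):return np.array(uv)*k
print('rack corners hand',plane(t,np.array([[445,263],[552,318],[538,350],[429,291]])*k,.026).round(3).tolist())
cr=lambda im,x,y,w,h,f:cv2.resize(im[y:y+h,x:x+w,::-1],None,fx=f,fy=f,interpolation=cv2.INTER_CUBIC)
s=np.load('scene0.npy')
a=cr(im,90,135,80,60,5);b=cr(im,270,160,90,70,4.4);c=cr(s,315,100,80,60,5);d=cr(s,160,215,100,65,4)
W=np.zeros((600,800,3),np.uint8)
for i,g in enumerate((a,b,c,d)):
    y,x=(i//2)*300,(i%2)*400; W[y:y+min(300,g.shape[0]),x:x+min(400,g.shape[1])]=g[:300,:400]
cv2.imwrite('pics/crops.png',np.clip(W*1.5,0,255).astype(np.uint8))
E
```

```text
[[-0.02, -0.98, 0.22], [-1.0, 0.02, -0.01], [0.0, -0.22, -0.98]]
rack 1650.5 ((313.931640625, 194.18641662597656), (81.09661102294922, 24.063289642333984), 28.886581420898438) [[0.52, -0.038, 0.026], [0.583, -0.075, 0.026], [0.46, -0.279, 0.026], [0.399, -0.241, 0.026]] [ 0.49  -0.158  0.026]
scan 1426.5 ((125.5, 164.0), (36.0, 57.0), 90.0) [[0.628, 0.464, 0.1], [0.624, 0.3, 0.1], [0.519, 0.297, 0.1], [0.522, 0.459, 0.1]] [0.573 0.38  0.1  ]
jar 229.0 ((250.0, 222.0), (18.0, 16.0), 90.0) [[0.432, 0.053, 0.062], [0.431, 0.008, 0.062], [0.38, 0.009, 0.062], [0.381, 0.054, 0.062]] [0.406 0.031 0.062]
rack corners hand [[0.57, -0.076, 0.026], [0.459, -0.273, 0.026], [0.4, -0.243, 0.026], [0.516, -0.044, 0.026]]
```

View pics/crops.png

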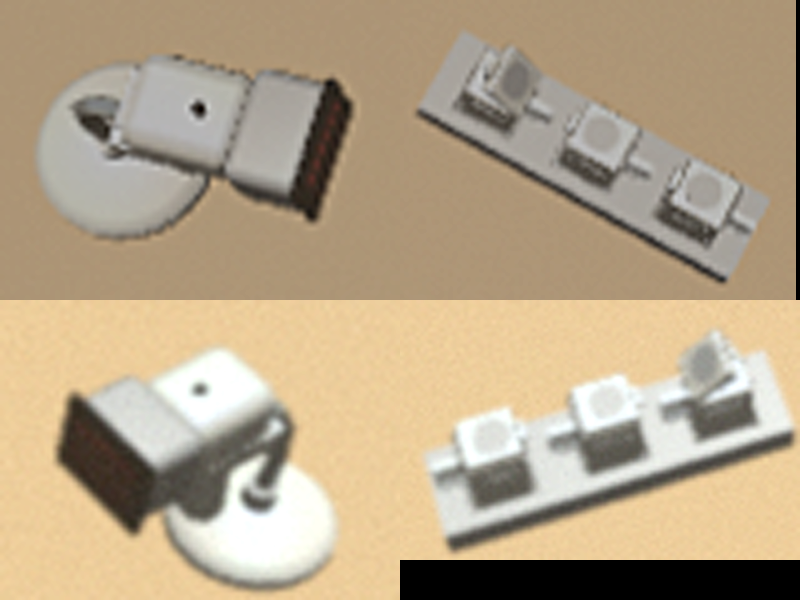

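Run:
```python
from h import *
t=cam('top');s=cam('scene')
T=lambda x,y:(x/5+90,y/5+135); S=lambda x,y:(x/5+315,(y-300)/5+100)
T2=lambda x,y:((x-400)/4.4+270,y/4.4+160); S2=lambda x,y:((x-400)/4+160,(y-300)/4+215)
print('win',tri(t,T(323,153),s,S(107,465)))
print('win corners',[tri(t,T(*a),s,S(*b))[0].round(3) for a,b in (((328,82),(157,475)),((297,212),(75,395)),((315,220),(62,458)),((352,98),(135,533)))])
print('base',plane(t,[T(125,150)],.008),plane(s,[S(250,520)],.008), 'hole',tri(t,T(198,108),s,S(200,389)))
for z,a in ((.026,[(465,32),(768,192),(727,270),(418,110)]),):
    print('rack top',plane(t,[T2(*p) for p in a],z).round(3).tolist())
print('rack scene',plane(s,[S2(*p) for p in [(428,455),(450,540),(793,433),(765,352)]],.026).round(3).tolist())
# spare lid disk centres z=.006+.074
for n,a,b in (('mid',(603,128),(607,402)),('end',(703,195),(492,438))):
    print(n,tri(t,T2(*a),s,S2(*b)),plane(t,[T2(*a)],.081),plane(s,[S2(*b)],.081))
print('liddisk',tri(t,T2(515,77),s,S2(706,363)))
```

```text
win (array([0.55586919, 0.28967375, 0.14308502]), np.float64(0.004279923562962489))
win corners [array([0.589, 0.283, 0.165]), array([0.52 , 0.3  , 0.165]), array([0.524, 0.298, 0.119]), array([0.591, 0.276, 0.124])]
base [[0.59598118 0.43592389 0.008     ]] [[0.60355229 0.43008861 0.008     ]] hole (array([0.5744006 , 0.35199644, 0.16798298]), np.float64(0.0010692420083665685))
rack top [[0.573, -0.076, 0.026], [0.459, -0.274, 0.026], [0.407, -0.244, 0.026], [0.52, -0.042, 0.026]]
rack scene [[0.41, -0.245, 0.026], [0.463, -0.277, 0.026], [0.581, -0.08, 0.026], [0.528, -0.045, 0.026]]
mid (array([ 0.49357451, -0.15866137,  0.07819373]), np.float64(0.00040396784091849654)) [[ 0.49308851 -0.15809873  0.081     ]] [[ 0.49459943 -0.15975273  0.081     ]]
end (array([ 0.45095935, -0.22147797,  0.06843527]), np.float64(0.002445565342913087)) [[ 0.44795644 -0.22009977  0.081     ]] [[ 0.45732894 -0.22379601  0.081     ]]
liddisk (array([ 0.52632155, -0.10193409,  0.08817013]), np.float64(0.0003904163349314378))
```

```bash
cat >> h.py <<'E'
def mv(pos,yawz=None):
    """delta in tool frame to reach pos with tool down and jaw axis at heading yawz(deg), nearest of half turn"""
    o=sensors.get_obs();q=o['orientation'];Ro=R.from_quat([q[1],q[2],q[3],q[0]]).as_matrix();p=o['position']
    print('p',p.round(4),'tool z heading',np.degrees(np.arctan2(Ro[1,2],Ro[0,2])).round(2),'toolx',Ro[:,0].round(3),'F',o['ft_force'].round(2),'w',o['grip_width'].round(4),'t',o['clock'],'j',o['joints'].round(2))
    print('delta mm',(Ro.T@(np.array(pos)-p)*1e3).round(1))
    if yawz is not None:
        for y in (yawz,yawz+180):
            z=np.array([np.cos(np.radians(y)),np.sin(np.radians(y)),0]);x=np.array([0,0,-1.]);G=np.c_[x,np.cross(z,x),z]
            print('rot',y,np.degrees(R.from_matrix(Ro.T@G).as_rotvec()).round(2))
E
python3 -c "
from h import *
mv([.515,-.12,.22],150)
print(imaging.camera_params('wrist'))"
```

```text
Traceback (most recent call last):
  File "h.py", line 23, in mv
    print('p',p.round(4),'tool z heading',np.degrees(np.arctan2(Ro[1,2],Ro[0,2])).round(2),'toolx',Ro[:,0].round(3),'F',o['ft_force'].round(2),'w',o['grip_width'].round(4),'t',o['clock'],'j',o['joints'].round(2))
                                                                                                                                                   ^^^^^^^^^^^^^^^^^^^^^
AttributeError: 'float' object has no attribute 'round'
```

```bash
sed -i "s/o\['grip_width'\].round(4)/round(o['grip_width'],4)/" h.py
python3 -c "
from h import *
mv([.515,-.12,.22],150)
print(imaging.camera_params('wrist'))"
```

```text
p [0.2267 0.5818 0.2407] tool z heading 68.7 toolx [-0.001 -0.002 -1.   ] F [ 0.25 -0.33  0.44] w 0.0869 t 0.1 j [ 1.02  0.53  1.43  0.    1.18 -0.18]
delta mm [  21.5 -523.6 -549. ]
rot 150 [-8.13e+01 -7.00e-02 -1.00e-01]
rot 330 [ 9.87e+01 -1.00e-01  8.00e-02]
{'intrinsics': array([[313.64944934,   0.        , 255.65949389],
       [  0.        , 313.64944934, 192.47082212],
       [  0.        ,   0.        ,   1.        ]]), 'distortion': array([-0.03220287,  0.        ,  0.        ,  0.        ,  0.        ]), 'tool_from_camera': array([[-8.88272024e-04, -2.51417539e-01,  9.67878315e-01,
        -1.42065988e-01],
       [ 5.17964718e-04, -9.67878682e-01, -2.51417159e-01,
         6.87182877e-02],
       [ 9.99999471e-01,  2.77999989e-04,  9.89964971e-04,
        -3.28149050e-04],
       [ 0.00000000e+00,  0.00000000e+00,  0.00000000e+00,
         1.00000000e+00]])}
```

move_arm([
  [[0.002,-0.042,-0.044,8,0,0,-1],[0.004,-0.084,-0.088,16,0,0,-1],[0.006,-0.126,-0.132,24,0,0,-1],[0.008,-0.168,-0.176,32,0,0,-1],[0.01,-0.21,-0.22,40,0,0,-1],[0.012,-0.252,-0.264,48,0,0,-1],[0.014,-0.294,-0.308,56,0,0,-1],[0.016,-0.336,-0.352,64,0,0,-1],[0.018,-0.378,-0.396,72,0,0,-1],[0.02,-0.42,-0.44,80,0,0,-1],[0.021,-0.462,-0.484,88,0,0,-1],[0.0215,-0.504,-0.528,96,0,0,-1]],
])

```text
clock: 1.6
position: [0.505, -0.0947, 0.2198]
orientation: [0.687, 0.169, 0.687, -0.169]
ft_force: [0.0, 0.4, 0.8]
grip_width: 0.0005
```

```bash
python3 -c "
from h import *
mv([.515,-.12,.22],-30)"
```

```text
p [ 0.505  -0.0947  0.2198] tool z heading -27.6 toolx [-0.  0. -1.] F [0.01 0.4  0.85] w 0.0005 t 1.6 j [-0.4   0.41  1.73  0.    1.    0.08]
delta mm [ -0.3 -17.8  20.6]
rot -30 [ 2.4  -0.04 -0.01]
rot 150 [-1.776e+02  2.000e-02 -6.000e-02]
```

move_arm([
  [[0,-0.018,0.0205,2.4,0,0,-1],[0,-0.018,0.0205,2.4,0,0,-1],[0,-0.018,0.0205,2.4,0,0,-1]],
])

```text
clock: 1.98
position: [0.5137, -0.1172, 0.2195]
orientation: [0.683, 0.181, 0.684, -0.181]
ft_force: [-0.2, 1.3, 0.3]
grip_width: 0.0008
```

Run:
```python
from h import *
mv([.515,-.12,.22],-30)
c=cam('wrist'); im=imaging.camera('wrist'); np.save('w0.npy',im)
cx=np.array([.5,.866,0]);cy=np.array([-.866,.5,0])
o=np.array([.53,-.095,0])
P=[o+cx*a+cy*b+[0,0,h] for h,a,b in ((.072,19.5e-3,.017),(.072,19.5e-3,-.017),(.026,.0425,.031),(.026,.0425,-.031),(.072,-.017,.017),(.072,-.017,-.017),(.08,-.075,0),(.08,-.15,0))]
u=proj(c,P); print(u.round(0).tolist())
g=im[:,:,::-1].copy()
g=cv2.resize(g,(800,600),interpolation=cv2.INTER_CUBIC)
for p in u*800/512: cv2.circle(g,tuple(int(v) for v in p),3,(0,0,255),1)
cv2.imwrite('pics/w0.png',g)
```

```text
p [ 0.5137 -0.1172  0.2195] tool z heading -29.68 toolx [-0.002  0.001 -1.   ] F [-0.16  1.32  0.32] w 0.0008 t 1.975 j [-0.44  0.43  1.7   0.    1.02  0.08]
delta mm [-0.5 -1.8  2.5]
rot -30 [ 0.32 -0.14 -0.01]
rot 150 [-1.7968e+02  2.0000e-02 -2.2000e-01]
[[241.0, 135.0], [279.0, 136.0], [230.0, 110.0], [290.0, 110.0], [241.0, 175.0], [278.0, 175.0], [259.0, 236.0], [258.0, 304.0]]
```

View pics/w0.png

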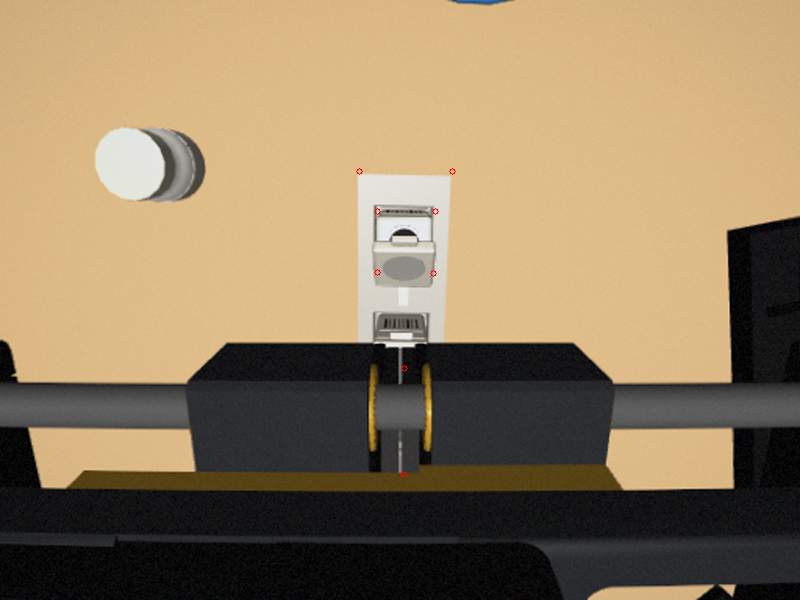

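Rack front corners at (358,176) and (450,177); the lid is at (373–435, 240–287). The prediction agrees within about 3 mm. I'll refine it.

Run:
```python
from h import *
c=cam('wrist'); k=.64
P=plane(c,np.array([[358,176],[450,177],[359,335],[443,335]])*k,.026)
print(P.round(4).tolist()); m1=(P[0]+P[1])/2;m2=(P[2]+P[3])/2
d=P[0]-P[1];e=m1-m2;print('mids',m1,m2,'yaw from edge',np.degrees(np.arctan2(d[1],d[0]))-90,'from mids',np.degrees(np.arctan2(e[1],e[0])), np.linalg.norm(d))
x=np.array([.5,.866,0]);print('cart',m1-x*.0425)
L=plane(c,np.array([[373,243],[435,243],[375,285],[433,285]])*k,.09);print('lid',L.round(4).tolist(),L.mean(0))
cx=m1-x*.0425
mv([*(cx-x*.030)[:2],.125],-30)
```

```text
[[0.5222, -0.0446, 0.026], [0.5751, -0.0754, 0.026], [0.4658, -0.1406, 0.026], [0.5185, -0.1705, 0.026]]
mids [ 0.54863849 -0.06002869  0.026     ] [ 0.4921669  -0.15554795  0.026     ] yaw from edge 59.80258031669021 from mids 59.408150333853484 0.061240311492910135
cart [ 0.52738849 -0.09683369  0.026     ]
lid [[0.5157, -0.0824, 0.09], [0.5457, -0.0994, 0.09], [0.5046, -0.1036, 0.09], [0.5333, -0.1198, 0.09]] [ 0.52483593 -0.10129701  0.09      ]
p [ 0.5137 -0.1168  0.2197] tool z heading -29.63 toolx [-0.002  0.001 -1.   ] F [ 0.02 -0.17  0.68] w 0.0006 t 2.025 j [-0.44  0.43  1.7   0.    1.02  0.08]
delta mm [94.7 -5.9  2.1]
rot -30 [ 0.37 -0.12 -0.01]
rot 150 [-1.7963e+02  1.0000e-02 -1.9000e-01]
```

move_arm([
  [[0.05,-0.01,0.002,0.3,0,0,-1],[0.095,-0.01,0.002,0.3,0,0,-1],[0.103,-0.01,0.002,0.3,0,0,-1],[0.103,-0.003,0.002,0.3,0,0,-1],[0.103,0.006,0.002,0.3,0,0,-1],[0.103,0.015,0.002,0.3,0,0,-1],[0.104,0.024,0.002,0.3,0,0,-1],[0.108,0.028,0.002,0.3,0,0,-1],[0.112,0.031,0.002,0.3,0,0,-1],[0.116,0.031,0.002,0.3,0,0,-1],[0.119,0.031,0.002,0.3,0,0,-1],[0.119,0.031,0.002,0.3,0,0,-1]],
])

```text
clock: 3.52
position: [0.5315, -0.0923, 0.1006]
orientation: [0.683, 0.183, 0.683, -0.183]
ft_force: [0.6, 1.1, -0.2]
grip_width: 0.0008
```

Run:
```python
from h import *
mv([.5289,-.0938,.098],-30.2)
```

```text
p [ 0.5315 -0.0923  0.1006] tool z heading -30.02 toolx [-0.001  0.    -1.   ] F [ 0.61  1.05 -0.17] w 0.0008 t 3.525 j [-0.38  0.62  1.76 -0.    0.75  0.14]
delta mm [ 2.6 -2.6 -1.5]
rot -30.2 [ 0.18 -0.05  0.01]
rot 149.8 [-1.7982e+02 -2.0000e-02 -9.0000e-02]
```

move_arm([
  [[0.001,0,0,0,0,0,-1],[0.002,0,0,0,0,0,-1],[0.003,0,0,0,0,0,-1]],
])

```text
clock: 3.9
position: [0.5321, -0.0923, 0.0992]
orientation: [0.683, 0.183, 0.683, -0.183]
ft_force: [-2.4, 1.1, 13.2]
grip_width: 0.0004
```

move_arm([
  [[0,0,0,0,0,0,-1],[0,0,0,0,0,0,-1],[-0.04,0,0,0,0,0,-1],[-0.09,-0.015,0,0,0,0,1],[-0.12,-0.03,0,0,0,0,1],[-0.12,-0.03,0,0,0,0,1],[-0.12,-0.03,0,0,0,0,1],[-0.12,-0.03,0,0,0,0,1]],
])

```text
clock: 4.9
position: [0.516, -0.1174, 0.2165]
orientation: [0.682, 0.183, 0.684, -0.183]
ft_force: [0.4, -0.5, 0.2]
grip_width: 0.0425
```

Run:
```python
from h import *
c=cam('wrist'); im=imaging.camera('wrist'); np.save('w1.npy',im)
mv([.5274,-.0968,.055],-30.2)
x=np.array([np.cos(np.radians(59.7)),np.sin(np.radians(59.7)),0]);y=np.array([-x[1],x[0],0]);o=np.array([.5274,-.0968,0])
u=proj(c,[o+x*a+y*b+[0,0,.08] for a,b in ((.0195,.017),(.0195,-.017),(-.017,.017),(-.017,-.017))]);print(u.round(1).tolist())
X,Y,W,H=190,80,133,100
g=cv2.resize(im[Y:Y+H,X:X+W,::-1],None,fx=6,fy=6,interpolation=cv2.INTER_CUBIC)
for p in (u-[X,Y])*6: cv2.circle(g,tuple(int(v) for v in p),3,(0,0,255),1)
cv2.imwrite('pics/w1.png',g)
```

```text
p [ 0.5161 -0.1175  0.2166] tool z heading -29.98 toolx [-0.003  0.001 -1.   ] F [ 0.15  0.19 -0.46] w 0.0465 t 4.95 j [-0.44  0.43  1.7   0.    1.01  0.09]
delta mm [ 1.616e+02  2.360e+01 -1.000e-01]
rot -30.2 [ 0.22 -0.18  0.01]
rot 149.8 [-1.7978e+02 -2.0000e-02 -2.8000e-01]
[[236.7, 140.6], [275.3, 140.8], [237.1, 181.0], [274.5, 181.3]]
```

View pics/w1.png

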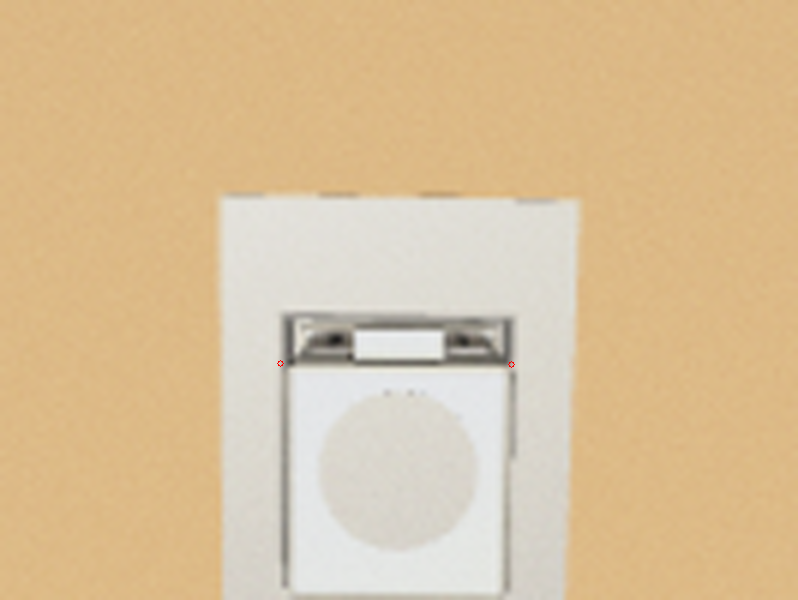

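Lid lies flat and shut, centred at (398,470) in the crop. I'll go down and grip.

move_arm([
  [[0.0,0.0236,0,0.2,0,0,1],[0.03,0.0236,0,0.2,0,0,1],[0.06,0.0236,0,0.2,0,0,1],[0.06,0.0236,0,0.2,0,0,1],[0.09,0.0236,0,0.2,0,0,1],[0.12,0.0236,0,0.2,0,0,1],[0.145,0.0236,0,0.2,0,0,1],[0.16,0.0236,0,0.2,0,0,1],[0.16,0.0236,0,0.2,0,0,1],[0.16,0.0236,0,0.2,0,0,1]],
])

```text
clock: 6.2
position: [0.5294, -0.098, 0.0589]
orientation: [0.683, 0.184, 0.682, -0.184]
ft_force: [0.4, -0.6, 0.2]
grip_width: 0.0867
```

Run:
```python
from h import *
mv([.5274,-.0968,.055],-30.2)
```

```text
p [ 0.5294 -0.098   0.0589] tool z heading -30.2 toolx [ 0.002 -0.001 -1.   ] F [ 0.37 -0.57  0.19] w 0.0867 t 6.2 j [-0.39  0.7   1.79  0.    0.66  0.14]
delta mm [ 3.9  0.  -2.3]
rot -30.2 [ 0.    0.1  -0.02]
rot 149.8 [-1.8e+02  2.0e-02  1.6e-01]
```

move_arm([
  [[0.003,0,-0.002,0,0,0,1],[0.003,0,-0.002,0,0,0,-1],[0.003,0,-0.002,0,0,0,-1],[0.003,0,-0.002,0,0,0,-1],[0.003,0,-0.002,0,0,0,-1],[0.003,0,-0.002,0,0,0,-1],[0.003,0,-0.002,0,0,0,-1],[0.003,0,-0.002,0,0,0,-1],[0.003,0,-0.002,0,0,0,-1],[0.003,0,-0.002,0,0,0,-1]],
], newtons=20)

```text
clock: 7.45
position: [0.5269, -0.0968, 0.055]
orientation: [0.683, 0.184, 0.683, -0.184]
ft_force: [0.1, -0.0, 0.1]
grip_width: 0.0338
```

Gripped at 33.8 mm with no side force. Now I lift gently straight up.

move_arm([
  [[-0.005,0,0,0,0,0,-1],[-0.012,0,0,0,0,0,-1],[-0.022,0,0,0,0,0,-1],[-0.034,0,0,0,0,0,-1],[-0.048,0,0,0,0,0,-1],[-0.062,0,0,0,0,0,-1],[-0.078,0,0,0,0,0,-1],[-0.094,0,0,0,0,0,-1],[-0.107,0,0,0,0,0,-1],[-0.107,0,0,0,0,0,-1],[-0.107,0,0,0,0,0,-1]],
])

```text
clock: 8.82
position: [0.5266, -0.0966, 0.1618]
orientation: [0.682, 0.184, 0.683, -0.184]
ft_force: [0.3, 0.2, -0.8]
grip_width: 0.0339
```

Run:
```python
from h import *
mv([.525,.172,.162],-15)
```

```text
p [ 0.5266 -0.0966  0.1618] tool z heading -30.2 toolx [-0.001  0.    -1.   ] F [ 0.28  0.16 -0.8 ] w 0.0339 t 8.825 j [-0.39  0.52  1.73 -0.    0.89  0.14]
delta mm [-1.000e-01  2.314e+02 -1.365e+02]
rot -15 [-15.2   -0.05   0.  ]
rot 165 [1.648e+02 0.000e+00 7.000e-02]
```

move_arm([
  [[0,0.008,-0.005,-0.5,0,0,-1],[0,0.026,-0.015,-1.7,0,0,-1],[0,0.05,-0.03,-3.3,0,0,-1],[0,0.078,-0.046,-5.1,0,0,-1],[0,0.106,-0.063,-7,0,0,-1],[0,0.134,-0.079,-8.8,0,0,-1],[0,0.162,-0.096,-10.6,0,0,-1],[0,0.188,-0.111,-12.3,0,0,-1],[0,0.208,-0.123,-13.6,0,0,-1],[0,0.222,-0.131,-14.4,0,0,-1],[0,0.229,-0.136,-14.7,0,0,-1],[0,0.231,-0.137,-14.7,0,0,-1]],
])

```text
clock: 10.32
position: [0.5244, 0.1722, 0.1619]
orientation: [0.701, 0.095, 0.701, -0.095]
ft_force: [0.4, -0.5, -0.4]
grip_width: 0.0332
```

move_arm([
  [[0,0,0,0,0,0,-1],[0,0,0,0,0,0,-1],[0,0,0,0,0,0,-1]],
])

```text
clock: 10.7
position: [0.5248, 0.1712, 0.1621]
orientation: [0.701, 0.096, 0.701, -0.096]
ft_force: [0.2, 0.5, -1.1]
grip_width: 0.0338
```

Run:
```python
from h import *
mv([.524,.172,.162],-15.5)
t=imaging.camera('top');s=imaging.camera('scene');w=imaging.camera('wrist')
C=lambda im,x,y,a,b,f:cv2.resize(im[y:y+b,x:x+a,::-1],None,fx=f,fy=f,interpolation=cv2.INTER_CUBIC)
W=np.zeros((600,800,3),np.uint8)
W[:300,:400]=C(t,90,125,100,75,4);W[:300,400:]=C(s,270,80,100,75,4);W[300:,:400]=C(w,150,60,200,150,2)
cv2.imwrite('pics/f.png',np.clip(W*1.4,0,255).astype(np.uint8))
```

```text
p [0.5248 0.1712 0.1621] tool z heading -15.56 toolx [-0. -0. -1.] F [ 0.23  0.48 -1.13] w 0.0338 t 10.7 j [ 0.11  0.54  1.69 -0.    0.91  0.38]
delta mm [ 0.1  0.5 -1. ]
rot -15.5 [-0.06  0.    0.  ]
rot 164.5 [ 1.7994e+02  1.0000e-02 -0.0000e+00]
```

View pics/f.png

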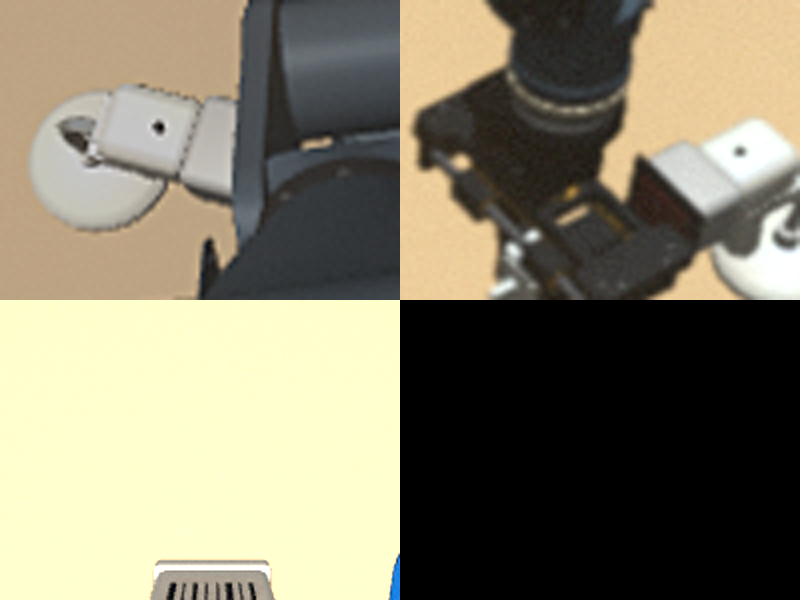

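The cartridge is held with its lid flat and the label bars in view (bottom left panel, edge at (155–271, 563)). One last check for slip, then I hand in.

Run:
```python
from h import *
from station import hand_in
c=cam('wrist');x=np.array([np.cos(np.radians(74.5)),np.sin(np.radians(74.5)),0]);y=np.array([-x[1],x[0],0])
o=np.array([.5248,.1712,.1621+.025])
print(proj(c,[o+x*a+y*b for a in(.019,.024) for b in(.017,-.017)]).round(1).tolist(),'seen ~ (227,191) (286,191)')
ob=sensors.get_obs();print(ob['qvel'].round(3),ob['grip_width'])
print(hand_in())
```

```text
[[214.1, 238.7], [298.8, 238.7], [213.7, 227.0], [299.3, 227.0]] seen ~ (227,191) (286,191)
[ 0.004  0.     0.     0.002 -0.001 -0.001] 0.03390903166216405
the job is handed in; nothing more can be done
None
```

I pressed the lid shut in the rack, lifted the cartridge straight up, and handed in while holding it level in front of the scanner window. No verdict was reported.

**Lid:** pressing it down met about 13 N. The wrist picture afterwards showed it lying flat, before I gripped the cartridge.

**Final hold:**
- The tool was within about 1 mm of the target in each direction and 0.1° of the target heading, pointing straight down and still. The grip was set to 20 N with the fingers at 33.9 mm.
- By my measurement the label is about 10 cm from the window, centred on it and facing it. I found the scanner's direction from the starting pictures and it is good to about 1–2°. The height of the window comes from the 150 mm you gave; my two-view measurement read 143 mm.

**A check that disagreed:** I ran the last slip check in the same script as the hand-in, so I could not act on it. It predicted the lid's front edge about 85 px wide at row 239, but I had picked out an edge about 58 px wide at row 191. That width fits the cartridge's 36 mm foot, about 0.19 m from the camera, which is where it should be if nothing slipped. I think I compared the wrong edge, so the check neither proves nor rules out slip.

I did not look at the spare cartridges, mouse or jar again at the end. No unexpected force appeared in the readings after each move.

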